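Stack the polishing collars hub to hub and flange to flange

TASK

Three equal flanged steel collars for the polishing spindle go into one straight, tight stack, alternately hub up and hub down, built on the collar that already stands hub up on the wooden board. Set the same-sized collar that lies hub down centred on it, hub to hub, then the same-sized collar that lies hub up centred on top, flange flat on flange; nothing needs turning over. Leave the bottom collar where it stands on its board and do not disturb the larger collar.

Things in the scene. Friction and masses are not known exactly. Their poses are not given: they have to be found in the camera images.
- base_collar: Hat-shaped steel collar, the bottom of the stack. Like its two equals: round flange 64 mm across and 8 mm thick, round hub 36 mm across standing 30 mm out of it, 38 mm high in all, about 0.3 kg, loose. It stands hub up in the middle of a fixed wooden board 130 x 130 x 18 mm. Origin: centre of its underside (the flange face, on the board); z up; its hub's flat end is at z = +38 mm.
- hubdown_collar: The same collar (flange 64 x 8 mm, hub 36 x 30 mm), lying hub down on the bench: it stands on the hub's end, the flange is on top with a recess 24 mm across in the middle. Origin: centre of its underside (the end of the hub); z up; the flange lies from z = +30 to +38 mm.
- hubup_collar: The same collar (flange 64 x 8 mm, hub 36 x 30 mm), lying hub up on the bench. Origin: centre of its underside (the flange face); z up; the flange lies from z = 0 to 8 mm, the hub from 8 to 38 mm.
- big_collar: A larger collar of the same steel that is not part of the stack: flange 90 mm across, 10 mm thick, hub 54 mm across, 34 mm long, 44 mm high in all, lying hub down on the bench. Origin: centre of its underside (the end of the hub); z up. To be left alone.
There are look-alikes about, which are no part of the job. What is shaped like the hubup_collar but black or pink is not meant.

How it is judged:
By the outcome, as a careful person would: the job done as asked, in the order asked, and still so for the second after the job is handed in, with the robot touching nothing.
It also fails if it takes over 64 s, if anything falls off the work surface, if the arm or the gripper's body presses on something with over 40 N, if the wrist force passes 120 N, or if a joint passes its speed limit or range.

ROBOT

A 7-joint arm with a two-finger parallel gripper is mounted at the origin on the work surface. World frame = base frame: x ahead of the robot, y to its left, z up, the work surface at z = 0. Lengths are in m, angles in rad, forces in N, time in s.
With the tool pointing down it reaches from about 0.4 to 0.85 m from the base axis. Payload 10.4 kg.
Tool frame: the origin (TCP) lies on the centre line of the jaws, within the pads' length; the fingertips stand 22 mm ahead of it and the grasp point (between the pads) lies 3 mm ahead of it; x points along the fingers, y is the direction in which the jaws open and shut, and the axes are right-handed (so a half turn about x gives the same grasp; the last joint's range is limited). The gripper opens to 87 mm and grips with 3 to 60 N. Pads are 19 mm wide; open, the fingers measure 117 mm over their backs; the gripper's body (75 mm by 190 mm) begins 51 mm behind the grasp point.
Start: joints at [-1.362, 0.332, -0.065, 1.46, 0.022, 1.35, -0.088], TCP at [0.144, 0.608, 0.245] pointing down, gripper open.
Joint ranges: [-2.6, 2.6], [-0.5, 2.12], [-1.47, 1.34], [0.16, 2.42], [-1.27, 4.41], [0.06, 2.06], [-2.6, 2.6]. Speed limits (rad/s): [2.22, 2.22, 2.79, 2.79, 3.14, 3.14, 3.14].

INTERFACE

Orientations are given as a unit quaternion [x, y, z, w].
In Python, from bench import * gives the robot as it stands.
- The arm moves only by the tool arm_command, never from a script. Its argument "targets" is one flat list of numbers, 7 for each row, row after row: the turn, a rotation vector about the tool's x, y, z in units of 45 degrees (1.0 is 45 degrees), then the shift along the tool's x, y, z in units of 25 mm (1.0 is 25 mm), then the opening, from 0 (shut) to 1 (fully open). In form: [wx, wy, wz, tx, ty, tz, fingers, wx, wy, wz, tx, ty, tz, fingers, ...]. A call has 1 to 12 rows; each row shifts and turns the pose as measured when the row begins, along the tool's axes as they then stand; what a row does not reach is not made up. A row lasts 1/12 s, in which the tool goes at most 41.7 mm and 7.16 degrees, less where a joint would pass 70% of its speed; a pose out of reach is approached as far as the arm can. A call with a number of a shift or a turn outside -1 to 1 is refused whole. A call with a gripper value outside its range is refused whole. The fingers move at their own pace and stop on an object; "newtons" is the grip in N (left out, the last holds). Time passes only in rows, so rows that do not move let the fingers close. It gives the time, the measured TCP pose, the force and the opening at its end, in the units of the state.
- read_state(): the state, without advancing time (a new reading comes with each control period).
- camera(name): name is "side" or "top" or "wrist"; returns the picture (480x640x3 uint8, red, green, blue); there is no depth.
- calibration(name): a dict with "camera_matrix" (3x3 intrinsics, pixels), "R" (3x3) and "t" (3): a world point X has camera coordinates R X + t; the wrist camera has in their place "tool_from_camera" (4x4, takes a point from camera to tool coordinates, whose origin is the TCP and whose axes are the tool frame's). Camera axes: x right, y down, z forward; pixel columns grow to the right and rows downward; lengths in m; the calibration is good to about 2 mm. The wrist camera is an equidistant fisheye: a pixel r from the principal point sees the ray r / f radians off the axis. A picture is of the moment at which its call begins: read the wrist's pose just before it. calibration takes no time and is no camera call.
- close_job(): hands the job in, once; it reports no verdict.
The state is a dict: "time": time; "joint_positions": joint angles; "joint_vel": joint speeds; "joint_torque": joint torques, N m; "ee_pos": TCP position; "eef_rot": TCP orientation; "ft_force": force on the tool from outside, world axes, zero at the start; "torque": the same for the moment, N m; "width": finger opening in m.
Only numpy, scipy, OpenCV 4.12 (cv2) and the standard library are available. Lean on these libraries where they do the work, as an engineer would, in place of code of your own. Each camera call takes 0.05 s, during which the arm holds its last target.

## Working session

There is one attempt and no reset: what is moved stays moved. The work goes in short steps, Python scripts to look and compute and a tool call to move; the robot and the scene stay as the last step left them, time stands still between calls to the robot, and variables do not carry over. Pictures are saved under pics/ and viewed, and the job is handed in when it is done.

Besides the shell and the picture viewer there is one more tool, called after "Emit:" as name(argument=value, ...) on one line, values as JSON. arm_command: Moves the arm, as the interface text tells. Shifts and turns lie within -1 to 1; 1 stands for 25 mm of shift or 45 degrees of turn. Its arguments: {"type":"object","properties":{"targets":{"type":"array","items":{"type":"number","minimum":-1,"maximum":1}},"newtons":{"type":"number"}},"required":["targets"]}

```bash
mkdir -p pics; ls
python3 - <<'E'
from bench import *
import cv2
for n in ["side","top","wrist"]:
    s=read_state()
    im=camera(n); cv2.imwrite(f"pics/{n}0.png",im[:,:,::-1])
    c=calibration(n); print(n,{k:v.round(4).tolist() if hasattr(v,'round') else v for k,v in c.items()})
print(s)
E
```

```text
pics
side {'camera_matrix': [[444.2533, 0.0, 316.6283], [0.0, 444.2533, 234.3892], [0.0, 0.0, 1.0]], 'R': [[-0.9998, -0.0184, -0.0102], [-0.0013, 0.5369, -0.8436], [0.021, -0.8434, -0.5368]], 't': [0.5483, 0.0098, 0.8761]}
top {'camera_matrix': [[469.9846, 0.0, 318.9934], [0.0, 469.9846, 238.3426], [0.0, 0.0, 1.0]], 'R': [[0.0007, -1.0, -0.0023], [-0.995, -0.0004, -0.1001], [0.1001, 0.0023, -0.995]], 't': [0.0385, 0.5526, 0.9604]}
wrist {'camera_matrix': [[371.6483, 0.0, 321.6127], [0.0, 371.6483, 239.3381], [0.0, 0.0, 1.0]], 'tool_from_camera': [[-0.0004, -0.3048, 0.9524, -0.1405], [1.0, -0.0006, 0.0002, -0.0008], [0.0005, 0.9524, 0.3048, -0.0848], [0.0, 0.0, 0.0, 1.0]]}
{'time': 0.1, 'joint_positions': array([-1.36160363,  0.332801  , -0.06470308,  1.46082848,  0.0216018 ,
        1.34988035, -0.0884906 ]), 'joint_vel': array([ 0.00052759, -0.00177909, -0.0002793 , -0.00189429, -0.00112128,
        0.00089658, -0.00184465]), 'joint_torque': array([ 1.04499675e-03, -6.24541283e+01,  2.41546507e-02, -3.90708983e+01,
       -6.14136388e-02,  3.67200002e-02,  9.15445162e-05]), 'ee_pos': array([0.14350742, 0.60799282, 0.24385205]), 'eef_rot': array([ 0.0813259 ,  0.70239517, -0.08218758,  0.70233348]), 'ft_force': array([ 1.06246187, -0.07526275, -0.61362908]), 'torque': array([-0.00388251,  0.00637684,  0.03710295]), 'width': 0.08689696311774407}
```

View pics/side0.png

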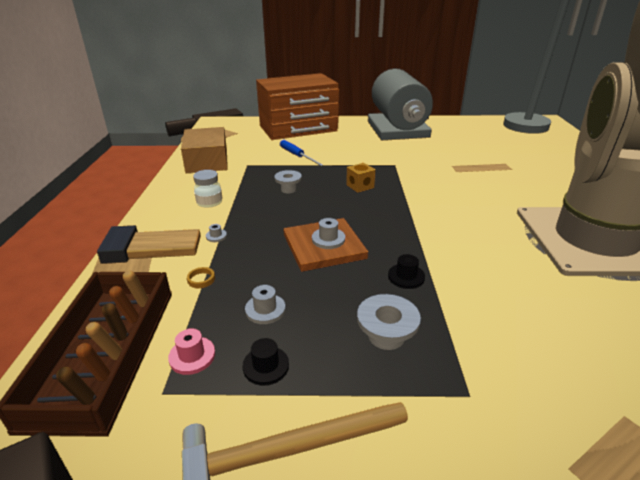

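View pics/top0.png

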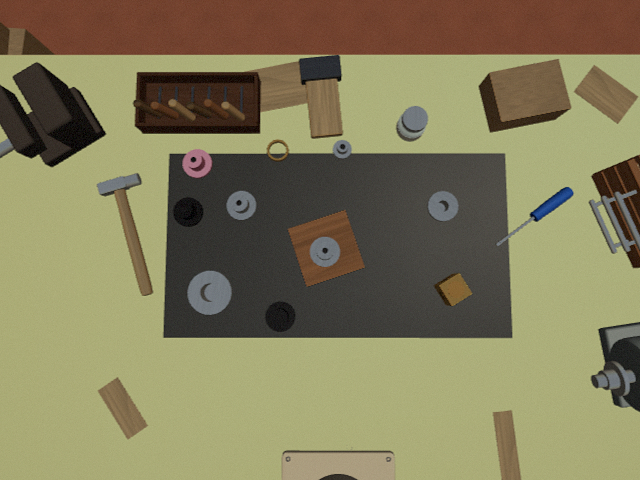

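View pics/wrist0.png

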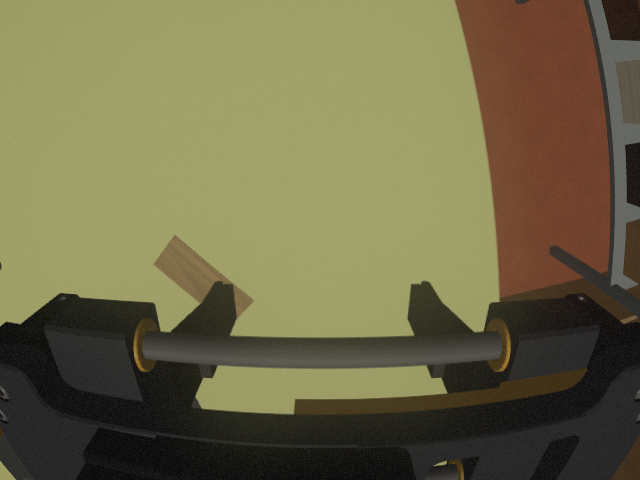

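Candidates, with pixels in the top view:
- **Hub-up shape:** steel at (241,205), pink at (197,163), black at (188,211) and (280,316), tiny steel at (342,149), and the base on its board at (324,251).
- **Hub-down shape:** steel at (443,206), big at (209,292).

I choose (241,205) as hubup, (443,206) as hubdown and (324,251) as base. Next I'll crop and measure.

```bash
cat > h.py <<'E'
import numpy as np, cv2
from bench import *
def ray(n,uv,z):
    c=calibration(n);K=np.array(c["camera_matrix"]);R=np.array(c["R"]);t=np.array(c["t"]).ravel()
    d=R.T@np.linalg.inv(K)@np.array([uv[0],uv[1],1.]);o=-R.T@t
    return o+d*(z-o[2])/d[2]
def proj(n,X):
    c=calibration(n);p=np.array(c["R"])@X+np.array(c["t"]).ravel();p=np.array(c["camera_matrix"])@p;return p[:2]/p[2]
def steel(im):
    hsv=cv2.cvtColor(im,cv2.COLOR_RGB2HSV)
    return ((hsv[...,1]<70)&(hsv[...,2]>85)).astype(np.uint8)*255
def blobs(im,a=60):
    m=steel(im);cs,_=cv2.findContours(m,cv2.RETR_EXTERNAL,cv2.CHAIN_APPROX_NONE)
    return [c for c in cs if cv2.contourArea(c)>a]
E
python3 - <<'E'
from h import *
im=cv2.imread("pics/top0.png")[:,:,::-1].copy(); si=cv2.imread("pics/side0.png")[:,:,::-1].copy()
for n,I,box in(("top",im,(165,510,140,340)),("side",si,(180,440,165,390))):
  for c in blobs(I):
    x,y,w,h=cv2.boundingRect(c)
    if box[0]<x<box[1] and box[2]<y<box[3]:
        cc=cv2.convexHull(c);M=cv2.moments(cc);u=(M['m10']/M['m00'],M['m01']/M['m00'])
        e=cv2.fitEllipse(c)
        # diameter via ray-cast
        print(n,(x,y,w,h),np.round(u,1),np.round(e[0],1),np.round(e[1],1),[(z,ray(n,e[0],z)[:2].round(4)) for z in(.004,.022,.034)])
tiles=[cv2.resize(im[v-30:v+30,u-30:u+30],(240,240),interpolation=cv2.INTER_CUBIC) for u,v in((241,205),(443,206),(324,251))]
t2=[cv2.resize(si[v-30:v+30,u-30:u+30],(240,240),interpolation=cv2.INTER_CUBIC) for u,v in((265,305),(288,182),(328,235))]
cv2.imwrite("pics/crop0.png",np.vstack([np.hstack(tiles),np.hstack(t2)])[:,:,::-1])
E
```

```text
top (187, 271, 45, 44) [209.1 292.3] [209.  292.3] [42.8 43.7] [(0.004, array([0.4395, 0.273 ])), (0.022, array([0.4397, 0.2688])), (0.034, array([0.4399, 0.266 ]))]
top (310, 237, 30, 30) [324.5 251.4] [324.4 251.4] [29.5 29.7] [(0.004, array([0.5268, 0.0272])), (0.022, array([0.5255, 0.0273])), (0.034, array([0.5247, 0.0275]))]
top (496, 217, 39, 40) [514.  237.1] [494.1 236.2] [31.3 38.2] [(0.004, array([ 0.5598, -0.338 ])), (0.022, array([ 0.5579, -0.3313])), (0.034, array([ 0.5566, -0.3269]))]
top (428, 191, 31, 30) [442.9 205.5] [442.8 205.5] [29.2 30.4] [(0.004, array([ 0.6267, -0.2295])), (0.022, array([ 0.6236, -0.2247])), (0.034, array([ 0.6215, -0.2215]))]
top (226, 191, 30, 29) [240.8 205. ] [240.9 204.9] [28.1 28.8] [(0.004, array([0.6278, 0.2085])), (0.022, array([0.6247, 0.2054])), (0.034, array([0.6226, 0.2034]))]
side (357, 294, 64, 56) [388.  319.5] [388.  319.6] [53.7 61.7] [(0.004, array([0.4339, 0.2339])), (0.022, array([0.4375, 0.253 ])), (0.034, array([0.4399, 0.2657]))]
side (245, 284, 41, 40) [264.3 304.5] [263.2 304.8] [36.2 38.1] [(0.004, array([0.631 , 0.2014])), (0.022, array([0.6272, 0.2217])), (0.034, array([0.6247, 0.2352]))]
side (205, 224, 22, 18) [215.3 232.8] [215.4 232.7] [17.  19.3] [(0.004, array([ 0.7547, -0.0166])), (0.022, array([0.7463, 0.0119])), (0.034, array([0.7407, 0.0309]))]
side (312, 218, 33, 30) [327.9 233.5] [327.2 233.8] [29.2 30.2] [(0.004, array([ 0.5272, -0.0132])), (0.022, array([0.5273, 0.0152])), (0.034, array([0.5274, 0.0341]))]
side (274, 170, 28, 23) [287.4 179.5] [287.4 179.4] [22.2 25.1] [(0.004, array([ 0.6265, -0.2673])), (0.022, array([ 0.6229, -0.2294])), (0.034, array([ 0.6205, -0.2042]))]
side (193, 169, 28, 37) [206.5 186.8] [206.2 186.6] [25.8 35.9] [(0.004, array([ 0.8217, -0.2271])), (0.022, array([ 0.8108, -0.1907])), (0.034, array([ 0.8035, -0.1664]))]
```

View pics/crop0.png

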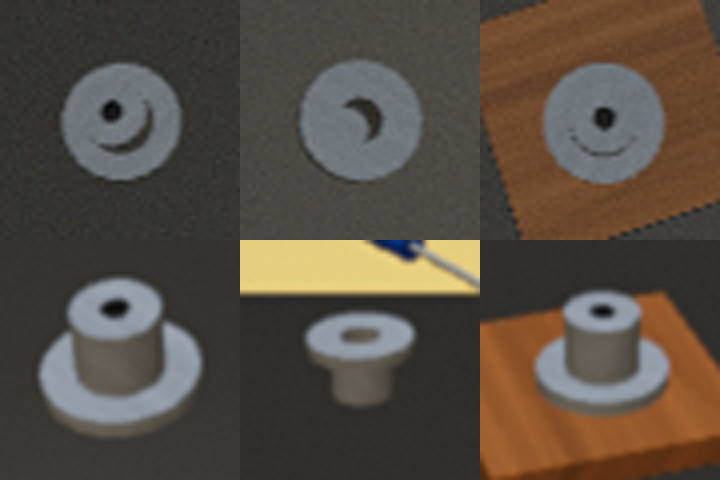

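The crop confirms the choice. Top row shows the hub-up steel collar, the hub-down one with its recess, and the base on its board. The side view below agrees: two hats and one inverted hat. Now I'll work out the tool axes and the move to hover over the base.

```bash
cat >> h.py <<'E'
from scipy.spatial.transform import Rotation as Ro
def st():
    s=read_state();R=Ro.from_quat(s["eef_rot"]).as_matrix();return s,R
def rel(X,yaw=None):
    # needed shift in tool units to bring TCP to X ; rotvec to point straight down with jaw y at azimuth yaw (deg)
    s,R=st();d=R.T@(np.array(X)-s["ee_pos"])/0.025
    y=R[:,1]; a=np.arctan2(y[1],y[0]) if yaw is None else np.radians(yaw)
    Y=np.array([np.cos(a),np.sin(a),0]);Xx=np.array([0,0,-1.]);T=np.column_stack([Xx,Y,np.cross(Xx,Y)])
    w=Ro.from_matrix(R.T@T).as_rotvec()/np.radians(45)
    print("t",round(s["time"],2),"pos",s["ee_pos"].round(4),"yawdeg",np.degrees(np.arctan2(R[1,1],R[0,1])).round(2),"w",s["width"].round(4),"F",s["ft_force"].round(1))
    print("shift units",d.round(3),"turn units",w.round(4),"q",s["joint_positions"].round(2))
E
python3 - <<'E'
from h import *
s,R=st();print(R.round(4))
rel([.5255,.0273,.16]);rel([.6215,-.2215,.135],90);rel([.6215,-.2215,.135],0)
E
```

```text
[[-2.000e-04  2.297e-01  9.733e-01]
 [-1.100e-03  9.733e-01 -2.297e-01]
 [-1.000e+00 -1.100e-03  1.000e-04]]Traceback (most recent call last):
  File "<stdin>", line 3, in <module>
  File "h.py", line 24, in rel
    print("t",round(s["time"],2),"pos",s["ee_pos"].round(4),"yawdeg",np.degrees(np.arctan2(R[1,1],R[0,1])).round(2),"w",s["width"].round(4),"F",s["ft_force"].round(1))
                                                                                                                        ^^^^^^^^^^^^^^^^
AttributeError: 'float' object has no attribute 'round'
```

```bash
sed -i 's/s\["width"\].round(4)/round(s["width"],4)/' h.py
python3 - <<'E'
from h import *
rel([.5255,.0273,.17],90);rel([.6215,-.2215,.135],90)
E
```

```text
t 0.15 pos [0.1435 0.608  0.244 ] yawdeg 76.72 w 0.0871 F [ 0.5 -0.2 -0.1]
shift units [  2.98  -19.094  20.206] turn units [-2.952e-01 -1.000e-04  1.400e-03] q [-1.36  0.33 -0.06  1.46  0.02  1.35 -0.09]
t 0.15 pos [0.1435 0.608  0.244 ] yawdeg 76.72 w 0.0871 F [ 0.5 -0.2 -0.1]
shift units [  4.39  -27.896  26.23 ] turn units [-2.952e-01 -1.000e-04  1.400e-03] q [-1.36  0.33 -0.06  1.46  0.02  1.35 -0.09]
```

Emit:
arm_command(targets=[-0.15,0,0,0.1,-0.8,0.8,1,-0.145,0,0,0.1,-1,0.6,1,0,0,0,0.1,-1,0.65,1,0,0,0,0.1,-1,0.65,1,0,0,0,0.1,-1,0.65,1,0,0,0,0.1,-1,0.65,1,0,0,0,0.1,-1,0.65,1,0,0,0,0.1,-1,0.65,1,0,0,0,0.1,-1,0.65,1,0,0,0,0.1,-1,0.65,1,0,0,0,0.1,-1,0.65,1,0,0,0,0.1,-1,0.65,1])

```text
time: 1.15
ee_pos: [0.3369, 0.2991, 0.2088]
eef_rot: [-0.009, 0.709, 0.007, 0.705]
ft_force: [0.4, 0.9, 0.0]
width: 0.0872
```

Run:
```python
from h import *
rel([.5255,.0273,.17],90)
```

```text
t 1.15 pos [0.3369 0.2991 0.2088] yawdeg 91.24 w 0.0872 F [0.4 0.9 0. ]
shift units [  1.543 -11.027   7.314] turn units [ 0.0276 -0.0067  0.0038] q [-0.97 -0.03  0.14  1.95  0.    1.23  0.76]
```

Emit:
arm_command(targets=[0.027,-0.006,0.004,0.13,-1,0.65,1,0,0,0,0.13,-1,0.65,1,0,0,0,0.13,-1,0.65,1,0,0,0,0.13,-1,0.65,1,0,0,0,0.13,-1,0.65,1,0,0,0,0.13,-1,0.65,1,0,0,0,0.13,-1,0.65,1,0,0,0,0.13,-1,0.65,1,0,0,0,0.13,-1,0.65,1,0,0,0,0.13,-1,0.65,1,0,0,0,0.13,-0.9,0.65,1,0,0,0,0,0,0,1])

```text
time: 2.15
ee_pos: [0.5231, 0.005, 0.1707]
eef_rot: [0.002, 0.707, -0.002, 0.708]
ft_force: [-0.1, 0.3, -0.3]
width: 0.0868
```

Run:
```python
from h import *
rel([.5255,.0273,.17],90);rel([.6215,-.2215,.135],90)
im=camera("wrist");cv2.imwrite("pics/w_base.png",im[:,:,::-1])
```

```text
t 2.15 pos [0.5231 0.005  0.1707] yawdeg 89.65 w 0.0868 F [-0.1  0.3 -0.3]
shift units [0.027 0.894 0.089] turn units [-0.0078  0.0017  0.0008] q [-0.57  0.17  0.53  1.85 -0.09  1.14  1.55]
t 2.15 pos [0.5231 0.005  0.1707] yawdeg 89.65 w 0.0868 F [-0.1  0.3 -0.3]
shift units [ 1.439 -9.034  3.988] turn units [-0.0078  0.0017  0.0008] q [-0.57  0.17  0.53  1.85 -0.09  1.14  1.55]
```

View pics/w_base.png

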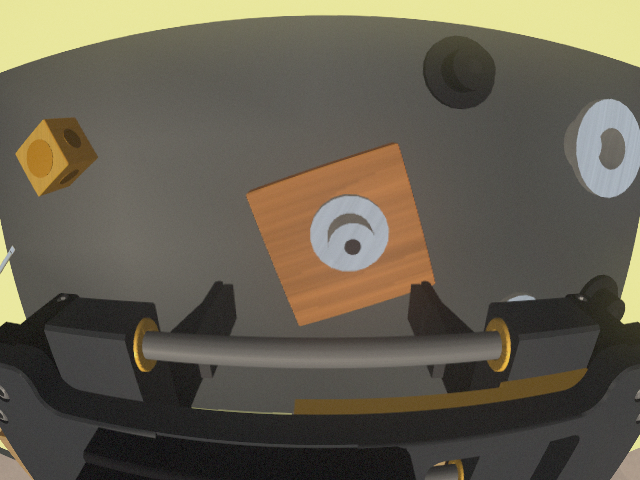

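The wrist view shows the base flange centred at about (350,233) on the board, with its hub hole at (352,247). I'll cast its contour onto the flange plane.

```bash
cat >> h.py <<'E'
def wray(uv,z,p,R):
    c=calibration("wrist");K=np.array(c["camera_matrix"]);T=np.array(c["tool_from_camera"])
    uv=np.asarray(uv,float).reshape(-1,2);q=(uv-K[:2,2])/K[0,0];th=np.linalg.norm(q,axis=1)
    d=np.column_stack([q*(np.sin(th)/np.maximum(th,1e-9))[:,None],np.cos(th)])
    D=(R@T[:3,:3]@d.T).T;o=p+R@T[:3,3]
    return o+D*((z-o[2])/D[:,2])[:,None]
def wfind(im,z,p,R,near,amin=300):
    out=[]
    for c in blobs(im,amin):
        P=wray(c.reshape(-1,2),z,p,R)[:,:2]
        e=cv2.fitEllipse((P*1000).astype(np.float32))
        if np.hypot(*(np.array(e[0])/1000-near))<.04: print("wrist",np.round(e[0],1),np.round(e[1],1),"tool y off",e[0][1]-1000*p[1],"x off",e[0][0]-1000*p[0])
def rfind(n,im,z,near):
    for c in blobs(im,60):
        P=np.array([ray(n,u,z)[:2] for u in c.reshape(-1,2)])
        e=cv2.fitEllipse((P*1000).astype(np.float32))
        if np.hypot(*(np.array(e[0])/1000-near))<.04: print(n,np.round(e[0],1),np.round(e[1],1))
E
python3 - <<'E'
from h import *
s,R=st();im=cv2.imread("pics/w_base.png")[:,:,::-1].copy()
wfind(im,.022,s["ee_pos"],R,[.5255,.0273]);wfind(im,.026,s["ee_pos"],R,[.5255,.0273])
t=cv2.imread("pics/top0.png")[:,:,::-1].copy()
rfind("top",t,.022,[.5255,.0273]);rfind("top",t,.034,[.6215,-.2215]);rfind("top",t,.004,[.6275,.2085])
E
```

```text
wrist [525.3  28.8] [63.9 65. ] tool y off 21.858649724321026 x off 3.142311833595045
wrist [524.1  28.5] [63.  64.1] tool y off 21.55251263936009 x off 1.9220969898450448
top [525.6  27.3] [62.4 62.6]Traceback (most recent call last):
  File "<stdin>", line 5, in <module>
  File "h.py", line 40, in rfind
    P=np.array([ray(n,u,z)[:2] for u in c.reshape(-1,2)])
                ~~~^^^^^^^
  File "h.py", line 4, in ray
    c=calibration(n);K=np.array(c["camera_matrix"]);R=np.array(c["R"]);t=np.array(c["t"]).ravel()
ValueError: time passes only in moves, steps and waits
```

```bash
sed -i '2a import functools\ncalibration_=calibration' h.py; sed -i '4a calibration=functools.lru_cache(None)(lambda n: calibration_(n))' h.py; sed -n 1,8p h.py
sed -i 's/^calibration_=calibration$//; s/^from bench import \*$/from bench import *\ncalibration_=calibration/' h.py; sed -n 1,8p h.py
python3 - <<'E'
from h import *
t=cv2.imread("pics/top0.png")[:,:,::-1].copy()
rfind("top",t,.034,np.array([.6215,-.2215]));rfind("top",t,.004,[.6275,.2085])
rel([.6215,-.2215,.135],90)
E
```

```text
import numpy as np, cv2
from bench import *
import functools
calibration_=calibration
calibration=functools.lru_cache(None)(lambda n: calibration_(n))
def ray(n,uv,z):
    c=calibration(n);K=np.array(c["camera_matrix"]);R=np.array(c["R"]);t=np.array(c["t"]).ravel()
    d=R.T@np.linalg.inv(K)@np.array([uv[0],uv[1],1.]);o=-R.T@t
import numpy as np, cv2
from bench import *
calibration_=calibration
import functools

calibration=functools.lru_cache(None)(lambda n: calibration_(n))
def ray(n,uv,z):
    c=calibration(n);K=np.array(c["camera_matrix"]);R=np.array(c["R"]);t=np.array(c["t"]).ravel()
top [ 621.6 -221.5] [62.6 63.4]
top [627.9 208.5] [61.9 62.3]
t 2.2 pos [0.5222 0.007  0.1707] yawdeg 89.7 w 0.0871 F [-0.7 -0.  -0.3]
shift units [ 1.427 -9.119  4.019] turn units [-0.0066  0.0004 -0.0002] q [-0.57  0.17  0.52  1.85 -0.09  1.15  1.55]
```

Emit:
arm_command(targets=[0,0,0,0.15,-0.9,0.4,1,0,0,0,0.15,-0.9,0.4,1,0,0,0,0.15,-0.9,0.4,1,0,0,0,0.15,-0.9,0.4,1,0,0,0,0.15,-0.9,0.4,1,0,0,0,0.15,-0.9,0.4,1,0,0,0,0.15,-0.9,0.4,1,0,0,0,0.15,-0.9,0.4,1,0,0,0,0.1,-0.9,0.4,1,0,0,0,0.1,-0.9,0.4,1,0,0,0,0,0,0,1,0,0,0,0,0,0,1])

```text
time: 3.2
ee_pos: [0.6251, -0.2116, 0.1297]
eef_rot: [-0.001, 0.709, 0.008, 0.705]
ft_force: [0.1, 1.1, -1.0]
width: 0.0871
```

Run:
```python
from h import *
rel([.6215,-.2215,.037],90)
s,R=st();im=camera("wrist");cv2.imwrite("pics/w_hd.png",im[:,:,::-1])
for z in (.034,.038): wfind(im,z,s["ee_pos"],R,[.6215,-.2215])
rel([.6215,-.2215,.037],90)
```

```text
t 3.2 pos [ 0.6251 -0.2116  0.1297] yawdeg 90.69 w 0.0871 F [ 0.1  1.1 -1. ]
shift units [ 3.705 -0.434 -0.128] turn units [ 0.0154 -0.0075 -0.0131] q [-0.15  0.54  0.57  1.51 -0.32  1.19  2.06]
t 3.25 pos [ 0.6249 -0.2116  0.1297] yawdeg 90.69 w 0.0875 F [-1.1  0.4  0.3]
shift units [ 3.706 -0.432 -0.118] turn units [ 0.0154 -0.0076 -0.0128] q [-0.15  0.54  0.57  1.51 -0.32  1.18  2.06]
```

View pics/w_hd.png

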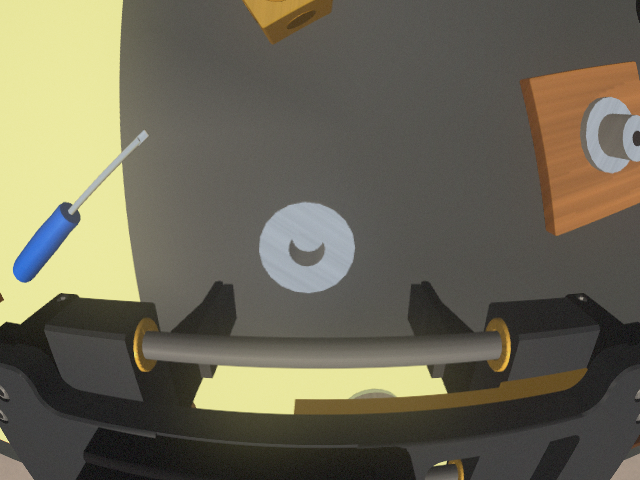

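Run:
```python
from h import *
s,R=st();im=cv2.imread("pics/w_hd.png")[:,:,::-1].copy()
for c in blobs(im,300): 
  x,y,w,h=cv2.boundingRect(c);print(x,y,w,h)
print(cv2.cvtColor(im,cv2.COLOR_RGB2HSV)[[225,180,270],[290,300,200]])
for z in(.034,.038):print(wray([[307,247.5]],z,s["ee_pos"],R).round(4))
```

```text
610 453 30 27
0 453 34 27
142 337 360 41
580 97 60 77
494 67 38 69
60 0 425 338
[[107  26 183]
 [ 26  19  93]
 [ 17  22 103]]
[[ 0.6208 -0.2211  0.034 ]]
[[ 0.6194 -0.221   0.038 ]]
```

Emit:
arm_command(targets=[0.015,-0.0075,-0.013,0,-0.4,-0.15,1,0,0,0,0.8,0,0,1,0,0,0,0.8,0,0,1,0,0,0,0.6,0,0,1,0,0,0,0,0,0,1])

```text
time: 3.67
ee_pos: [0.6212, -0.2175, 0.0752]
eef_rot: [-0.001, 0.705, 0.001, 0.709]
ft_force: [-0.2, 0.7, -0.0]
width: 0.0873
```

```bash
sed -i 's/(hsv\[...,1\]<70)&(hsv\[...,2\]>85)/(hsv[...,1]<70)\&(hsv[...,2]>110)\&(hsv[...,0]>80)\&(hsv[...,0]<135)/' h.py
python3 - <<'E'
from h import *
rel([.621,-.2215,.037],90)
for n,z,c in (("w_hd",.034,[.621,-.2215]),):
  p=np.array([0.6251,-0.2116,0.1297]);R=Ro.from_quat([-0.001, 0.709, 0.008, 0.705]).as_matrix()
  wfind(cv2.imread("pics/w_hd.png")[:,:,::-1].copy(),z,p,R,c)
E
```

```text
t 3.67 pos [ 0.6212 -0.2175  0.0752] yawdeg 90.19 w 0.0873 F [-0.2  0.7 -0. ]
shift units [ 1.527 -0.159 -0.017] turn units [0.0042 0.0065 0.    ] q [-0.14  0.59  0.56  1.57 -0.34  1.07  2.08]
wrist [ 622.1 -221.6] [64.4 64.5] tool y off -9.964147949218727 x off -2.9630981445312727
```

Emit:
arm_command(targets=[0,0.006,0,0.5,-0.15,0.02,1,0,0,0,0.5,0,0,1,0,0,0,0.4,0,0,1,0,0,0,0.05,0,0,1,0,0,0,0,0,0,1])

```text
time: 4.08
ee_pos: [0.6223, -0.22, 0.0379]
eef_rot: [-0.002, 0.706, 0.002, 0.708]
ft_force: [0.2, -0.4, 0.3]
width: 0.0869
```

Run:
```python
from h import *
rel([.6218,-.2215,.037],90)
```

```text
t 4.08 pos [ 0.6223 -0.22    0.0379] yawdeg 90.29 w 0.0869 F [ 0.2 -0.4  0.3]
shift units [ 0.037 -0.06  -0.022] turn units [0.0063 0.0031 0.0001] q [-0.12  0.64  0.54  1.59 -0.37  1.01  2.1 ]
```

Light centring squeeze along y.

Emit:
arm_command(targets=[0.006,0.003,0,0.03,-0.05,-0.02,0.7,0,0,0,0,0,0,0.7,0,0,0,0,0,0,0.65,0,0,0,0,0,0,0.65,0,0,0,0,0,0,0.65,0,0,0,0,0,0,0.65], newtons=5)

```text
time: 4.58
ee_pos: [0.6226, -0.2217, 0.0387]
eef_rot: [-0.0, 0.706, -0.0, 0.708]
ft_force: [-0.1, 0.8, -2.1]
width: 0.0637
```

Run:
```python
from h import *
rel([.6218,-.2215,.037],90)
```

```text
t 4.58 pos [ 0.6226 -0.2217  0.0387] yawdeg 89.98 w 0.0637 F [-0.1  0.8 -2.1]
shift units [ 0.069  0.009 -0.034] turn units [-0.0005  0.0023  0.0007] q [-0.12  0.64  0.54  1.58 -0.37  1.02  2.1 ]
```

Emit:
arm_command(targets=[0,0,0,0,0,0,1,0,0,0,0,0,0,1,0,0,0,0,0,0,1,0,0,0,0,0,0,1,0.155,0,0,0,0,0,1,0.155,0,0,0,0,0,1,0.155,0,0,0,0,0,1,0.155,0,0,0,0,0,1,0.155,0,0,0,0,0,1,0.155,0,0,0,0,0,1,0.155,0,0,0,0,0,1,0.155,0,0,0,0,0,1])

```text
time: 5.58
ee_pos: [0.6237, -0.2224, 0.0407]
eef_rot: [0.339, 0.619, -0.338, 0.623]
ft_force: [0.6, 0.1, -0.5]
width: 0.0867
```

Emit:
arm_command(targets=[0.155,0,0,0,0,0,1,0.155,0,0,0,0,0,1,0.155,0,0,0,0,0,1,0.155,0,0,0,0,0,1,0.155,0,0,0,0,0,1,0,0,0,0,0,0,1])

```text
time: 6.08
ee_pos: [0.6247, -0.2216, 0.0412]
eef_rot: [0.516, 0.484, -0.513, 0.487]
ft_force: [0.2, -0.4, -0.7]
width: 0.0869
```

Run:
```python
from h import *
rel([.6225,-.2217,.037],0)
```

```text
t 6.08 pos [ 0.6247 -0.2216  0.0412] yawdeg -3.3 w 0.0869 F [ 0.2 -0.4 -0.7]
shift units [ 0.168 -0.088  0.007] turn units [-0.0734  0.0005 -0.0088] q [-0.34  0.77  0.89  1.59 -0.65  1.09  0.66]
```

Emit:
arm_command(targets=[-0.073,0,-0.009,0.17,-0.09,0,1,0,0,0,0,0,0,1,0,0,0,0,0,0,1])

```text
time: 6.33
ee_pos: [0.6228, -0.2214, 0.037]
eef_rot: [0.497, 0.502, -0.498, 0.503]
ft_force: [1.2, 0.4, -0.3]
width: 0.0871
```

Run:
```python
from h import *
rel([.6225,-.2217,.037],0)
```

```text
t 6.33 pos [ 0.6228 -0.2214  0.037 ] yawdeg 0.61 w 0.0871 F [ 1.2  0.4 -0.3]
shift units [ 0.001 -0.011  0.012] turn units [0.0136 0.0016 0.0002] q [-0.33  0.76  0.87  1.59 -0.64  1.09  0.72]
```

Emit:
arm_command(targets=[0.013,0,0,0,-0.01,0.01,0.7,0,0,0,0,0,0,0.7,0,0,0,0,0,0,0.65,0,0,0,0,0,0,0.6,0,0,0,0,0,0,0.5,0,0,0,0,0,0,0.5], newtons=6)

```text
time: 6.83
ee_pos: [0.6228, -0.222, 0.0378]
eef_rot: [0.5, 0.5, -0.5, 0.501]
ft_force: [0.3, 0.1, -0.4]
width: 0.0636
```

Emit:
arm_command(targets=[0,0,0,0,0,0,0.5,0,0,0,0,0,0,0.5], newtons=30)

```text
time: 7.0
ee_pos: [0.6228, -0.222, 0.0378]
eef_rot: [0.5, 0.5, -0.5, 0.501]
ft_force: [-0.3, 0.6, -0.5]
width: 0.0625
```

Run:
```python
from h import *
rel([.5255,.028,.16],0)
s,R=st();im=camera("wrist");cv2.imwrite("pics/w_grip.png",im[:,:,::-1])
im=camera("top");cv2.imwrite("pics/t_grip.png",im[:,:,::-1])
```

```text
t 7.0 pos [ 0.6228 -0.222   0.0378] yawdeg 0.03 w 0.0625 F [-0.3  0.6 -0.5]
shift units [-4.9   -3.879 -9.997] turn units [ 0.0007  0.0009 -0.0016] q [-0.33  0.76  0.87  1.6  -0.64  1.09  0.71]
```

View pics/w_grip.png

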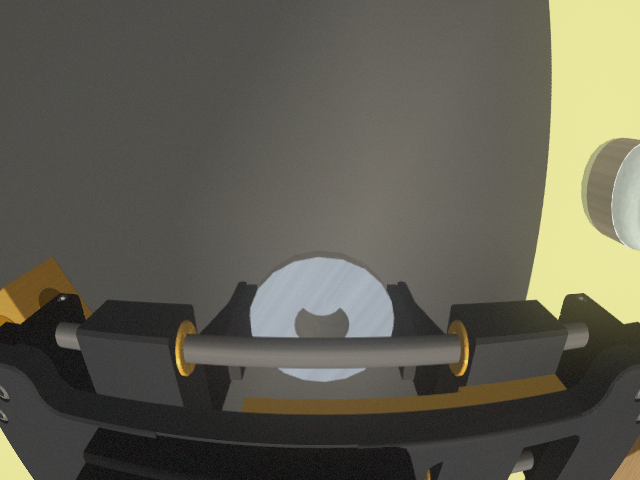

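View pics/t_grip.png

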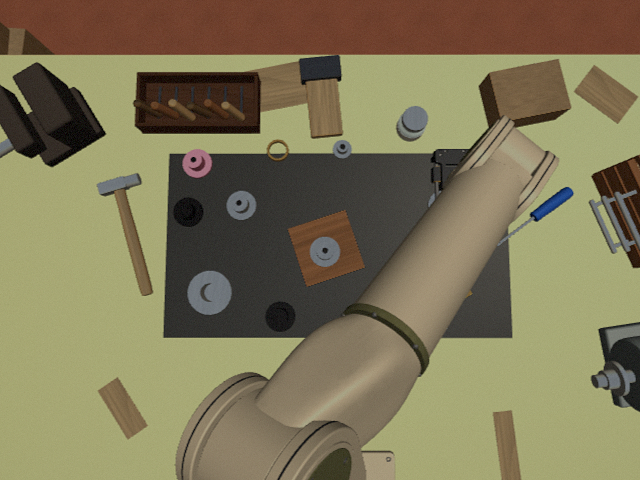

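```bash
cat >> h.py <<'E'
def heldfit(im,p,R,z):
    m=steel(im);m[:, :240]=0;m[:,400:]=0;m[:250]=0;m[390:]=0
    cs,_=cv2.findContours(m,cv2.RETR_EXTERNAL,cv2.CHAIN_APPROX_NONE);pts=np.vstack([c.reshape(-1,2) for c in cs if cv2.contourArea(c)>50])
    k=((pts[:,1]<318)&(pts[:,0]>244)&(pts[:,0]<396))|(pts[:,1]>372)
    P=(R.T@(wray(pts[k],z,p,R)-p).T).T[:,1:]*1000
    from scipy.optimize import least_squares
    r=least_squares(lambda a:np.hypot(P[:,0]-a[0],P[:,1]-a[1])-a[2],[0,0,32],loss="soft_l1");print("held y,z,r (mm)",r.x.round(2),np.abs(r.fun).mean().round(2),len(P))
E
python3 - <<'E'
from h import *
s,R=st();im=cv2.imread("pics/w_grip.png")[:,:,::-1].copy();heldfit(im,s["ee_pos"],R,.038);print(s["ee_pos"])
E
```

```text
held y,z,r (mm) [-0.79  0.62 31.5 ] 4.27 319
[ 0.62277662 -0.22195124  0.03779066]
```

Emit:
arm_command(targets=[0,0,0,-0.5,0,0,0.5,0,0,0,-0.9,0,0,0.5,0,0,0,-0.9,0,0,0.5,0,0,0,-0.7,-0.2,-0.6,0.5,0,0,0,0,-0.35,-0.9,0.5,0,0,0,0,-0.35,-0.9,0.5,0,0,0,0,-0.35,-0.9,0.5,0,0,0,0,-0.35,-0.9,0.5,0,0,0,0,-0.35,-0.9,0.5,0,0,0,0,-0.35,-0.9,0.5,0,0,0,0,-0.35,-0.9,0.5,0,0,0,0,0,0,0.5])

```text
time: 8.1
ee_pos: [0.5515, -0.0451, 0.1222]
eef_rot: [0.502, 0.499, -0.501, 0.498]
ft_force: [0.1, 0.9, -2.4]
width: 0.063
```

Run:
```python
from h import *
rel([.5262,.0267,.105],0)
```

```text
t 8.1 pos [ 0.5515 -0.0451  0.1222] yawdeg -0.37 w 0.063 F [ 0.1  0.9 -2.4]
shift units [ 0.691 -1.029 -2.864] turn units [-0.0081 -0.0017  0.0008] q [-0.86  0.46  1.07  1.84 -0.45  1.11  0.36]
```

Emit:
arm_command(targets=[-0.008,0,0,0,-0.3,-0.85,0.5,0,0,0,0,-0.3,-0.85,0.5,0,0,0,0,-0.25,-0.6,0.5,0,0,0,0,-0.1,-0.25,0.5,0,0,0,0,0,0,0.5,0,0,0,0,0,0,0.5])

```text
time: 8.6
ee_pos: [0.5268, 0.0206, 0.1256]
eef_rot: [0.501, 0.501, -0.499, 0.499]
ft_force: [0.7, 0.0, -2.2]
width: 0.0629
```

Run:
```python
from h import *
rel([.5262,.0267,.105],0)
im=camera("side");cv2.imwrite("pics/s1.png",cv2.resize(im[150:330,230:430],(800,720))[:,:,::-1][:600])
```

```text
t 8.6 pos [0.5268 0.0206 0.1256] yawdeg 0.02 w 0.0629 F [ 0.7  0.  -2.2]
shift units [ 0.825 -0.023 -0.239] turn units [ 0.0005 -0.0055 -0.0014] q [-1.05  0.39  1.11  1.91 -0.39  1.09  0.22]
```

View pics/s1.png

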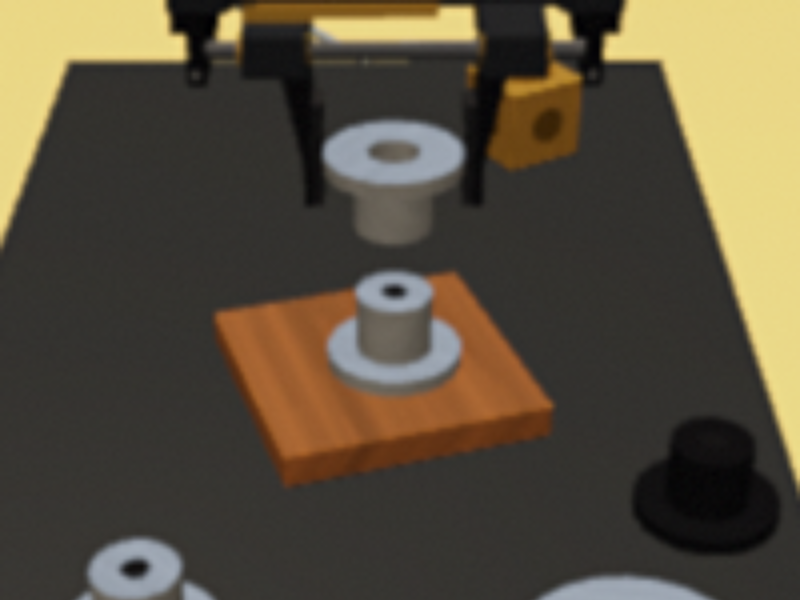

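The side crop shows the held collar level. Its hub spans columns 354–433 and the base hub 356–433, so x is aligned. Next I'll trim y and lower.

Emit:
arm_command(targets=[0,-0.005,-0.001,0.3,-0.02,-0.24,0.5,0,0,0,0.3,0,0,0.5,0,0,0,0.2,0,0,0.5,0,0,0,0,0,0,0.5,0,0,0,0,0,0,0.5])

```text
time: 9.07
ee_pos: [0.527, 0.0226, 0.1033]
eef_rot: [-0.501, -0.498, 0.502, -0.499]
ft_force: [0.2, -0.3, -2.1]
width: 0.063
```

Run:
```python
from h import *
rel([.5262,.0267,.0945],0)
```

```text
t 9.07 pos [0.527  0.0226 0.1033] yawdeg -0.33 w 0.063 F [ 0.2 -0.3 -2.1]
shift units [ 0.352 -0.035 -0.164] turn units [-0.0074  0.0027 -0.0006] q [-1.03  0.42  1.08  1.92 -0.43  1.05  0.23]
```

Emit:
arm_command(targets=[-0.007,0.002,0,0,-0.04,-0.18,0.5,0,0,0,0,0,0,0.5,0,0,0,0,0,0,0.5])

```text
time: 9.32
ee_pos: [0.526, 0.0265, 0.1031]
eef_rot: [-0.5, -0.499, 0.501, -0.5]
ft_force: [0.2, -0.5, -1.2]
width: 0.0632
```

Run:
```python
from h import *
rel([.5262,.0267,.0945],0)
```

```text
t 9.32 pos [0.526  0.0265 0.1031] yawdeg -0.08 w 0.0632 F [ 0.2 -0.5 -1.2]
shift units [ 0.345  0.01  -0.008] turn units [-0.0017  0.0016  0.    ] q [-1.04  0.42  1.08  1.93 -0.43  1.05  0.23]
```

Emit:
arm_command(targets=[-0.001,0,0,0.15,0.01,-0.01,0.5,0,0,0,0.12,0,0,0.5,0,0,0,0.05,0,0,0.5,0,0,0,0,0,0,0.5])

```text
time: 9.65
ee_pos: [0.5265, 0.0272, 0.0947]
eef_rot: [0.5, 0.5, -0.5, 0.5]
ft_force: [-0.0, 0.1, -2.0]
width: 0.063
```

Run:
```python
from h import *
rel([.5262,.0267,.0938],0)
```

```text
t 9.65 pos [0.5265 0.0272 0.0947] yawdeg 0.01 w 0.063 F [-0.   0.1 -2. ]
shift units [ 0.036 -0.014  0.02 ] turn units [ 0.0003  0.0008 -0.0011] q [-1.02  0.43  1.07  1.93 -0.44  1.04  0.24]
```

Emit:
arm_command(targets=[0,0,0,0.04,-0.01,0.02,0.5,0,0,0,0,0,0,0.5])

```text
time: 9.82
ee_pos: [0.5264, 0.0267, 0.0938]
eef_rot: [0.5, 0.5, -0.5, 0.5]
ft_force: [-0.7, 0.1, -2.3]
width: 0.0628
```

Run:
```python
from h import *
rel([.5262,.0267,.0938],0)
im=camera("side");cv2.imwrite("pics/s2.png",cv2.resize(im[150:300,230:430],(800,600),interpolation=cv2.INTER_CUBIC)[:,:,::-1])
```

```text
t 9.82 pos [0.5264 0.0267 0.0938] yawdeg 0.02 w 0.0628 F [-0.7  0.1 -2.3]
shift units [-0.002 -0.009  0.002] turn units [ 0.0004  0.0006 -0.0013] q [-1.02  0.43  1.07  1.93 -0.44  1.03  0.24]
```

View pics/s2.png

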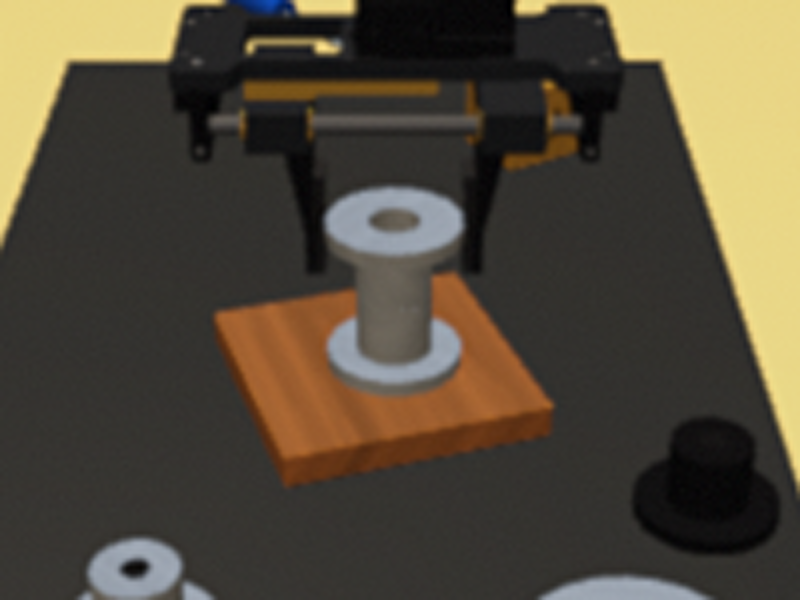

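The hubs line up in the side view, columns 357–432 on both. The arm still carries the weight, so I'll lower until contact.

Emit:
arm_command(targets=[0,0,0,0.03,0,0,0.5,0,0,0,0.02,0,0,0.5,0,0,0,0,0,0,0.5])

```text
time: 10.12
ee_pos: [0.5265, 0.0267, 0.0939]
eef_rot: [0.5, 0.5, -0.5, 0.5]
ft_force: [-0.5, 0.3, -2.7]
width: 0.0627
```

Run:
```python
from h import *
rel([.5262,.0267,.0938],0)
```

```text
t 10.12 pos [0.5265 0.0267 0.0939] yawdeg 0.0 w 0.0627 F [-0.5  0.3 -2.7]
shift units [ 0.002 -0.014 -0.   ] turn units [ 0.0001 -0.0011 -0.0007] q [-1.02  0.43  1.07  1.93 -0.44  1.03  0.24]
```

Emit:
arm_command(targets=[0,0,0,0.08,-0.01,0,0.5,0,0,0,0,0,0,0.5])

```text
time: 10.28
ee_pos: [0.5271, 0.0266, 0.0939]
eef_rot: [0.501, 0.5, -0.499, 0.5]
ft_force: [-0.4, -0.6, -2.8]
width: 0.0629
```

Run:
```python
from h import *
rel([.5262,.0267,.0938],0)
```

```text
t 10.28 pos [0.5271 0.0266 0.0939] yawdeg -0.01 w 0.0629 F [-0.4 -0.6 -2.8]
shift units [ 0.003 -0.035 -0.003] turn units [-0.0002 -0.0033 -0.0015] q [-1.02  0.43  1.06  1.93 -0.45  1.03  0.24]
```

Emit:
arm_command(targets=[0,-0.003,-0.001,0.12,-0.035,0,0.5,0,0,0,0.04,0,0,0.5])

```text
time: 10.45
ee_pos: [0.5277, 0.0265, 0.0929]
eef_rot: [0.501, 0.5, -0.499, 0.5]
ft_force: [-7.3, 0.2, 10.7]
width: 0.0627
```

Run:
```python
from h import *
rel([.5262,.0267,.0938],0)
```

```text
t 10.45 pos [0.5277 0.0265 0.0929] yawdeg -0.03 w 0.0627 F [-7.3  0.2 10.7]
shift units [-0.037 -0.059 -0.006] turn units [-0.0006 -0.0033 -0.0029] q [-1.01  0.44  1.06  1.93 -0.45  1.03  0.25]
```

In contact, but x drifted about 1.3 mm. I'll back off, correct and settle.

Emit:
arm_command(targets=[0,-0.003,-0.003,-0.08,-0.06,-0.005,0.5,0,0,0,0,0,0,0.5,0,0,0,0,0,0,0.5])

```text
time: 10.7
ee_pos: [0.5263, 0.0265, 0.0949]
eef_rot: [0.5, 0.5, -0.5, 0.5]
ft_force: [-0.0, 0.8, -2.4]
width: 0.0632
```

Run:
```python
from h import *
rel([.5262,.0267,.0938],0)
```

```text
t 10.7 pos [0.5263 0.0265 0.0949] yawdeg -0.04 w 0.0632 F [-0.   0.8 -2.4]
shift units [ 0.045 -0.003 -0.008] turn units [-0.0009 -0.0002 -0.0007] q [-1.02  0.43  1.07  1.93 -0.44  1.04  0.24]
```

Emit:
arm_command(targets=[0,0,0,0.06,-0.005,-0.005,0.5,0,0,0,0.02,0,0,0.5,0,0,0,0,0,0,0.5])

```text
time: 10.95
ee_pos: [0.5262, 0.0267, 0.093]
eef_rot: [0.5, 0.5, -0.5, 0.5]
ft_force: [-1.5, -0.3, 4.8]
width: 0.0628
```

Run:
```python
from h import *
rel([.5262,.0267,.0935],0)
```

```text
t 10.95 pos [0.5262 0.0267 0.093 ] yawdeg -0.03 w 0.0628 F [-1.5 -0.3  4.8]
shift units [-0.021  0.    -0.002] turn units [-0.0007 -0.0004 -0.0005] q [-1.02  0.43  1.07  1.93 -0.44  1.03  0.24]
```

Seated at the target, 5 N up. Opening slowly, then up.

Emit:
arm_command(targets=[0,0,0,-0.01,0,0,0.78,0,0,0,0,0,0,0.85,0,0,0,0,0,0,1,0,0,0,0,0,0,1,0,0,0,0,0,0,1,0,0,0,-0.4,0,0,1,0,0,0,-0.8,0,0,1,0,0,0,-0.8,0,0,1,0,0,0,-0.8,0,0,1,0,0,0,0,0,0,1])

```text
time: 11.78
ee_pos: [0.5258, 0.0253, 0.1669]
eef_rot: [-0.5, -0.499, 0.502, -0.5]
ft_force: [1.7, 0.4, 1.2]
width: 0.0869
```

Run:
```python
from h import *
rel([.628,.2085,.13],0)
im=camera("side");cv2.imwrite("pics/s3.png",cv2.resize(im[150:300,230:430],(800,600),interpolation=cv2.INTER_CUBIC)[:,:,::-1])
s,R=st();im=camera("wrist");cv2.imwrite("pics/w3.png",im[:,:,::-1])
```

```text
t 11.78 pos [0.5258 0.0253 0.1669] yawdeg -0.15 w 0.0869 F [1.7 0.4 1.2]
shift units [ 1.454  4.072 -7.341] turn units [-0.0033  0.0032  0.0016] q [-1.12  0.33  1.17  1.86 -0.33  1.17  0.16]
```

View pics/s3.png

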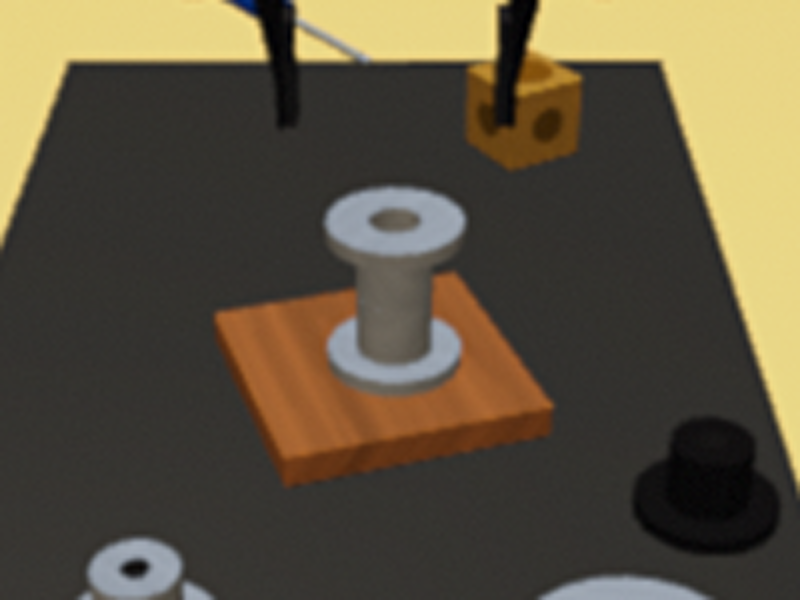

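View pics/w3.png

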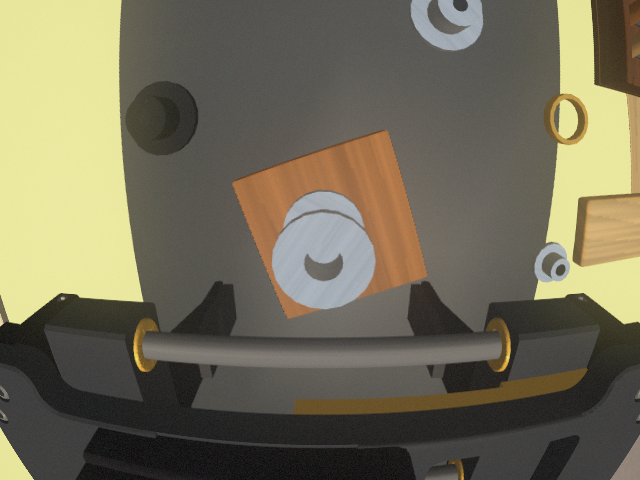

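The stack stands: side view coaxial, wrist view flange centre column 324 over base column 323. On to the hub-up collar.

Emit:
arm_command(targets=[0,0,0,0,0.5,-0.8,1,0,0,0,0,0.5,-0.9,1,0,0,0,0,0.5,-0.9,1,0,0,0,0,0.5,-0.9,1,0,0,0,0.1,0.5,-0.9,1,0,0,0,0.2,0.5,-0.9,1,0,0,0,0.3,0.5,-0.9,1,0,0,0,0.3,0.3,-0.6,1,0,0,0,0.2,0.2,-0.3,1,0,0,0,0,0,0,1,0,0,0,0,0,0,1])

```text
time: 12.8
ee_pos: [0.6241, 0.2091, 0.1237]
eef_rot: [-0.496, -0.502, 0.507, -0.495]
ft_force: [-0.4, -0.8, 1.1]
width: 0.0872
```

Run:
```python
from h import *
rel([.628,.2085,.13],0)
s,R=st();im=camera("wrist");cv2.imwrite("pics/w4.png",im[:,:,::-1])
wfind(im,.004,s["ee_pos"],R,[.628,.2085])
im=camera("top");cv2.imwrite("pics/t4.png",im[:,:,::-1]);cv2.imwrite("pics/t4c.png",cv2.resize(im[190:310,240:400],(800,600),interpolation=cv2.INTER_CUBIC)[:,:,::-1])
rfind("top",im,.090,np.array([.5262,.027]))
rel([.628,.2085,.035],0)
```

```text
t 12.8 pos [0.6241 0.2091 0.1237] yawdeg -0.3 w 0.0872 F [-0.4 -0.8  1.1]
shift units [-0.255  0.15   0.024] turn units [-0.0066  0.0042  0.0231] q [-1.03  0.68  0.95  1.53 -0.57  1.25 -0.  ]
wrist [627.3 205.8] [64.1 64.2] tool y off -3.251262831397696 x off 3.196022472784307
top [524.9  27.4] [59.  62.2]
t 12.9 pos [0.6241 0.2086 0.1244] yawdeg -0.35 w 0.087 F [ 0.3 -0.5  0.4]
shift units [ 3.572  0.219 -0.007] turn units [-0.0078  0.0033  0.0224] q [-1.03  0.68  0.95  1.53 -0.57  1.25 -0.  ]
```

View pics/w4.png

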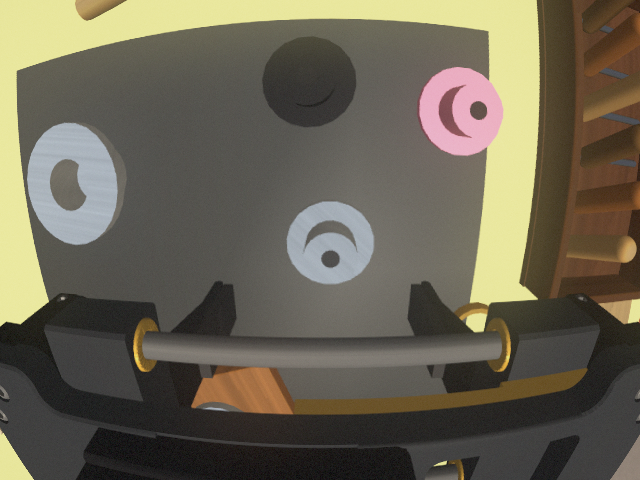

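View pics/t4c.png

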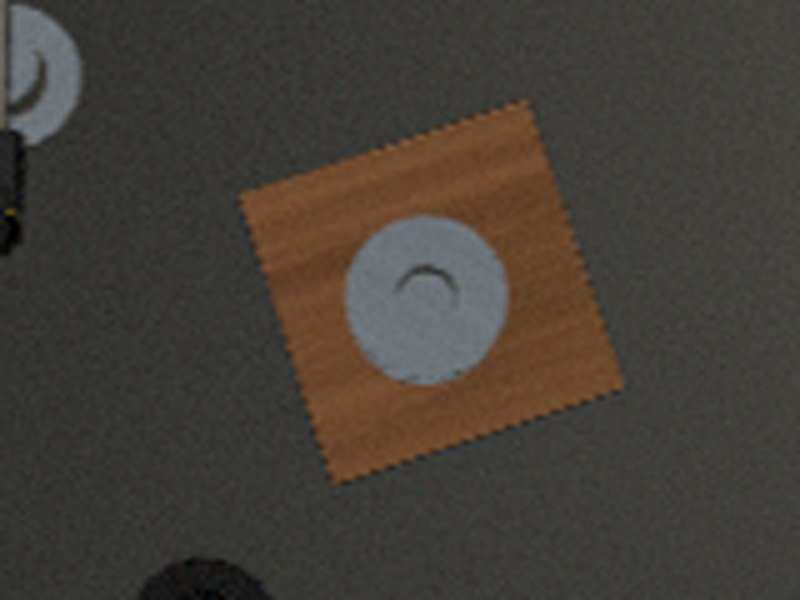

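The steel hub-up collar sits at (330,243) in the wrist view, between the jaws, with black and pink neighbours well clear. In the top crop the stack flange is centred in y over the base (27.4 against 27.3 mm). Descending.

Emit:
arm_command(targets=[-0.007,0.003,0.022,0,0.15,0.06,1,0,0,0,0.7,0,0,1,0,0,0,0.8,0,0,1,0,0,0,0.6,0,0,1,0,0,0,0.3,0,0,1,0,0,0,0,0,0,1,0,0,0,0,0,0,1])

```text
time: 13.48
ee_pos: [0.6306, 0.1996, 0.0686]
eef_rot: [0.506, 0.496, -0.498, 0.5]
ft_force: [0.3, 0.1, 0.6]
width: 0.0867
```

Run:
```python
from h import *
rel([.6276,.207,.034],0)
```

```text
t 13.48 pos [0.6306 0.1996 0.0686] yawdeg -0.44 w 0.0867 F [0.3 0.1 0.6]
shift units [ 1.382 -0.139 -0.292] turn units [-0.0098 -0.004  -0.0157] q [-1.    0.73  0.91  1.59 -0.62  1.12  0.04]
```

Emit:
arm_command(targets=[-0.01,-0.004,-0.015,0,-0.12,-0.28,1,0,0,0,0.5,0,0,1,0,0,0,0.45,0,0,1,0,0,0,0.3,0,0,1,0,0,0,0,0,0,1])

```text
time: 13.9
ee_pos: [0.629, 0.2078, 0.0378]
eef_rot: [0.501, 0.5, -0.498, 0.501]
ft_force: [-0.1, -0.3, 0.1]
width: 0.087
```

Run:
```python
from h import *
rel([.6276,.207,.034],0)
```

```text
t 13.9 pos [0.629  0.2078 0.0378] yawdeg 0.08 w 0.087 F [-0.1 -0.3  0.1]
shift units [ 0.152 -0.057  0.032] turn units [ 0.0017 -0.0027 -0.0051] q [-0.99  0.77  0.87  1.59 -0.65  1.09  0.05]
```

Emit:
arm_command(targets=[0,-0.002,-0.005,0.12,-0.05,0.03,0.6,0,0,0,0,0,0,0.5,0,0,0,0,0,0,0.4,0,0,0,0,0,0,0.4,0,0,0,0,0,0,0.35,0,0,0,0,0,0,0.35,0,0,0,0,0,0,0.35,0,0,0,0,0,0,0.35,0,0,0,0,0,0,0.35], newtons=5)

```text
time: 14.65
ee_pos: [0.6281, 0.2064, 0.0347]
eef_rot: [0.5, 0.5, -0.5, 0.5]
ft_force: [2.3, 0.5, -2.0]
width: 0.0355
```

Run:
```python
from h import *
rel([.6276,.207,.034],0)
```

```text
t 14.65 pos [0.6281 0.2064 0.0347] yawdeg 0.06 w 0.0355 F [ 2.3  0.5 -2. ]
shift units [ 0.029 -0.018 -0.022] turn units [ 0.0012  0.0003 -0.0002] q [-0.99  0.77  0.87  1.6  -0.65  1.09  0.06]
```

Hub found, width 35.5 mm, squeezed at x = 628.1. Opening, then turning −90°.

Emit:
arm_command(targets=[0,0,0,0,0,0,0.6,0,0,0,0,0,0,0.8,0,0,0,0,0,0,0.8,0,0,0,0,0,0,0.8,-0.155,0,0,0,0,0,0.8,-0.155,0,0,0,0,0,0.8,-0.155,0,0,0,0,0,0.8,-0.155,0,0,0,0,0,0.8,-0.155,0,0,0,0,0,0.8,-0.155,0,0,0,0,0,0.8,-0.155,0,0,0,0,0,0.8,-0.155,0,0,0,0,0,0.8])

```text
time: 15.65
ee_pos: [0.6279, 0.2065, 0.0346]
eef_rot: [0.199, 0.678, -0.2, 0.679]
ft_force: [0.1, -1.1, -0.7]
width: 0.0698
```

Emit:
arm_command(targets=[-0.155,0,0,0,0,0,0.8,-0.155,0,0,0,0,0,0.8,-0.155,0,0,0,0,0,0.8,-0.155,0,0,0,0,0,0.8,-0.12,0,0,0,0,0,0.8,0,0,0,0,0,0,0.8,0,0,0,0,0,0,0.8])

```text
time: 16.23
ee_pos: [0.6281, 0.2056, 0.0349]
eef_rot: [-0.011, 0.707, 0.01, 0.707]
ft_force: [-0.8, -0.1, 0.0]
width: 0.0695
```

Run:
```python
from h import *
rel([.6281,.207,.034],90)
```

```text
t 16.23 pos [0.6281 0.2056 0.0349] yawdeg 91.72 w 0.0695 F [-0.8 -0.1  0. ]
shift units [ 0.035  0.058 -0.   ] turn units [0.0382 0.0011 0.0021] q [-0.77  0.64  0.53  1.58 -0.37  1.01  1.47]
```

Emit:
arm_command(targets=[0.038,0.001,0.002,0,0.04,0,0.6,0,0,0,0,0,0,0.5,0,0,0,0,0,0,0.4,0,0,0,0,0,0,0.35,0,0,0,0,0,0,0.35,0,0,0,0,0,0,0.35,0,0,0,0,0,0,0.35], newtons=6)

```text
time: 16.82
ee_pos: [0.6281, 0.2066, 0.0347]
eef_rot: [0.004, 0.707, -0.004, 0.707]
ft_force: [0.1, 1.2, 0.0]
width: 0.0361
```

Emit:
arm_command(targets=[0,0,0,0,0,0,0.25,0,0,0,0,0,0,0.25], newtons=30)

```text
time: 16.98
ee_pos: [0.628, 0.2066, 0.0347]
eef_rot: [0.004, 0.707, -0.004, 0.707]
ft_force: [-0.0, 0.1, 0.1]
width: 0.0357
```

Run:
```python
from h import *
rel([.5262,.027,.165],90)
```

```text
t 16.98 pos [0.628  0.2066 0.0347] yawdeg 89.36 w 0.0357 F [-0.   0.1  0.1]
shift units [-5.209 -7.233 -3.993] turn units [-0.0142  0.0001  0.0009] q [-0.78  0.65  0.54  1.58 -0.37  1.01  1.43]
```

Emit:
arm_command(targets=[-0.014,0,0,-0.5,0,0,0.25,0,0,0,-0.9,0,0,0.25,0,0,0,-0.9,0,0,0.25,0,0,0,-0.9,0,0,0.25,0,0,0,-0.9,-0.2,-0.1,0.25,0,0,0,-0.7,-0.6,-0.3,0.25,0,0,0,-0.2,-0.9,-0.5,0.25,0,0,0,0,-0.9,-0.5,0.25,0,0,0,0,-0.9,-0.5,0.25,0,0,0,0,-0.6,-0.4,0.25,0,0,0,0,0,0,0.25])

```text
time: 17.9
ee_pos: [0.5653, 0.0984, 0.1695]
eef_rot: [-0.004, 0.709, 0.001, 0.705]
ft_force: [-0.1, 0.3, -3.9]
width: 0.0358
```

Run:
```python
from h import *
rel([.5262,.027,.165],90)
```

```text
t 17.9 pos [0.5653 0.0984 0.1695] yawdeg 90.4 w 0.0358 F [-0.1  0.3 -3.9]
shift units [ 0.201 -2.843 -1.583] turn units [ 0.0089 -0.0083  0.0044] q [-0.8   0.32  0.66  1.72 -0.2   1.18  1.49]
```

Emit:
arm_command(targets=[0.009,-0.008,0.004,0.05,-0.8,-0.45,0.25,0,0,0,0,-0.8,-0.45,0.25,0,0,0,0,-0.7,-0.4,0.25,0,0,0,0,-0.4,-0.25,0.25,0,0,0,0,0,0,0.25,0,0,0,0,0,0,0.25])

```text
time: 18.4
ee_pos: [0.5242, 0.0281, 0.171]
eef_rot: [0.001, 0.707, 0.001, 0.707]
ft_force: [-0.1, 0.6, -3.6]
width: 0.035
```

Run:
```python
from h import *
rel([.5262,.027,.145],90)
im=camera("side");cv2.imwrite("pics/s5.png",cv2.resize(im[100:280,230:430],(660,594),interpolation=cv2.INTER_CUBIC)[:,:,::-1])
```

```text
t 18.4 pos [0.5242 0.0281 0.171 ] yawdeg 90.03 w 0.035 F [-0.1  0.6 -3.6]
shift units [ 1.039 -0.049  0.078] turn units [ 0.0007  0.0005 -0.0039] q [-0.77  0.19  0.7   1.85 -0.14  1.15  1.55]
```

View pics/s5.png

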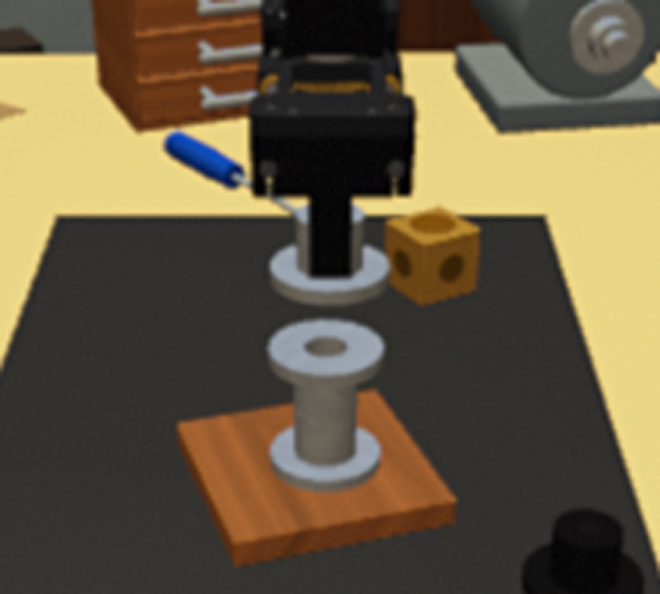

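The held flange centre is at column 330 against 326 for the stack. That is about 2 mm in x and matches the measured pose error, so I'll correct it while lowering.

Emit:
arm_command(targets=[0,0,-0.004,0.3,-0.05,0.08,0.25,0,0,0,0.4,0,0,0.25,0,0,0,0.25,0,0,0.25,0,0,0,0,0,0,0.25,0,0,0,0,0,0,0.25])

```text
time: 18.87
ee_pos: [0.5278, 0.0308, 0.1438]
eef_rot: [-0.003, 0.707, 0.002, 0.707]
ft_force: [-0.4, -0.8, -3.7]
width: 0.035
```

Run:
```python
from h import *
rel([.5262,.027,.132],90)
```

```text
t 18.87 pos [0.5278 0.0308 0.1438] yawdeg 90.35 w 0.035 F [-0.4 -0.8 -3.7]
shift units [ 0.471 -0.149 -0.065] turn units [ 0.0078 -0.0004  0.0021] q [-0.75  0.23  0.69  1.87 -0.16  1.1   1.58]
```

Emit:
arm_command(targets=[0.008,0,0.002,0.1,-0.15,-0.065,0.25,0,0,0,0.15,0,0,0.25,0,0,0,0.15,0,0,0.25,0,0,0,0,0,0,0.25,0,0,0,0,0,0,0.25])

```text
time: 19.28
ee_pos: [0.526, 0.0269, 0.1323]
eef_rot: [-0.0, 0.707, -0.0, 0.707]
ft_force: [-0.3, -0.3, -3.3]
width: 0.035
```

Run:
```python
from h import *
rel([.5262,.027,.130],90)
im=camera("side");cv2.imwrite("pics/s6.png",cv2.resize(im[130:270,230:410],(771,600),interpolation=cv2.INTER_CUBIC)[:,:,::-1])
```

```text
t 19.28 pos [0.526  0.0269 0.1323] yawdeg 89.98 w 0.035 F [-0.3 -0.3 -3.3]
shift units [0.094 0.005 0.008] turn units [-0.0005 -0.0014  0.0007] q [-0.74  0.24  0.69  1.89 -0.18  1.07  1.59]
```

View pics/s6.png

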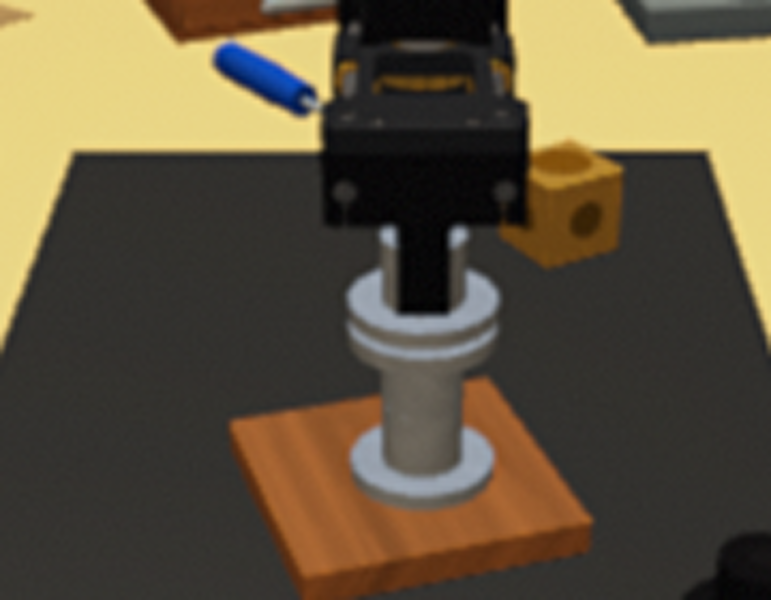

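The held flange spans columns 348–500 over the lower flange's 348–499, so it is aligned with a small gap. Lowering.

Emit:
arm_command(targets=[0,0,0,0.1,0.005,0.005,0.25,0,0,0,0.05,0,0,0.25,0,0,0,0,0,0,0.25])

```text
time: 19.58
ee_pos: [0.5264, 0.0271, 0.1287]
eef_rot: [0.0, 0.707, -0.0, 0.707]
ft_force: [0.3, -0.2, -3.6]
width: 0.0353
```

Run:
```python
from h import *
rel([.5262,.027,.128],90)
```

```text
t 19.58 pos [0.5264 0.0271 0.1287] yawdeg 89.98 w 0.0353 F [ 0.3 -0.2 -3.6]
shift units [ 0.028 -0.004 -0.008] turn units [-0.0004 -0.0004  0.0002] q [-0.74  0.25  0.69  1.89 -0.18  1.06  1.59]
```

Emit:
arm_command(targets=[0,0,0,0.06,0,-0.008,0.25,0,0,0,0.02,0,0,0.25,0,0,0,0,0,0,0.25])

```text
time: 19.83
ee_pos: [0.5277, 0.0271, 0.1289]
eef_rot: [0.001, 0.706, 0.0, 0.708]
ft_force: [-0.6, -0.8, -3.2]
width: 0.0351
```

Run:
```python
from h import *
rel([.5262,.027,.128],90)
```

```text
t 19.83 pos [0.5277 0.0271 0.1289] yawdeg 89.97 w 0.0351 F [-0.6 -0.8 -3.2]
shift units [ 0.036 -0.005 -0.062] turn units [-0.0006  0.0037 -0.0015] q [-0.74  0.25  0.69  1.89 -0.18  1.06  1.59]
```

Emit:
arm_command(targets=[0,0.004,-0.001,-0.07,-0.005,-0.06,0.25,0,0,0,0,0,0,0.25,0,0,0,0,0,0,0.25])

```text
time: 20.08
ee_pos: [0.5259, 0.027, 0.1306]
eef_rot: [0.0, 0.707, -0.0, 0.707]
ft_force: [-0.1, -0.4, -3.9]
width: 0.0351
```

Run:
```python
from h import *
rel([.5262,.027,.128],90)
```

```text
t 20.08 pos [0.5259 0.027  0.1306] yawdeg 89.97 w 0.0351 F [-0.1 -0.4 -3.9]
shift units [0.104 0.    0.012] turn units [-0.0006 -0.0011 -0.0002] q [-0.74  0.25  0.69  1.89 -0.18  1.07  1.59]
```

Emit:
arm_command(targets=[0,0,0,0.12,0,0,0.25,0,0,0,0.03,0,0,0.25,0,0,0,0,0,0,0.25])

```text
time: 20.33
ee_pos: [0.5271, 0.0272, 0.1286]
eef_rot: [0.001, 0.707, 0.0, 0.708]
ft_force: [0.7, 0.3, -3.7]
width: 0.0352
```

Run:
```python
from h import *
rel([.5262,.027,.128],90)
```

```text
t 20.33 pos [0.5271 0.0272 0.1286] yawdeg 89.99 w 0.0352 F [ 0.7  0.3 -3.7]
shift units [ 0.023 -0.007 -0.037] turn units [-0.0003  0.002  -0.0019] q [-0.74  0.25  0.69  1.89 -0.18  1.06  1.59]
```

Emit:
arm_command(targets=[0,0.002,-0.001,0.06,-0.005,-0.05,0.25,0,0,0,0,0,0,0.25])

```text
time: 20.5
ee_pos: [0.5276, 0.0272, 0.1285]
eef_rot: [0.001, 0.706, 0.0, 0.708]
ft_force: [0.6, -0.0, -3.0]
width: 0.0353
```

Run:
```python
from h import *
rel([.5262,.027,.128],90)
```

```text
t 20.5 pos [0.5276 0.0272 0.1285] yawdeg 89.98 w 0.0353 F [ 0.6 -0.  -3. ]
shift units [ 0.021 -0.007 -0.055] turn units [-0.0004  0.0049 -0.0021] q [-0.74  0.25  0.69  1.89 -0.18  1.06  1.59]
```

Emit:
arm_command(targets=[0,0.005,-0.002,-0.1,-0.007,-0.06,0.25,0,0,0,0,0,0,0.25,0,0,0,0,0,0,0.25])

```text
time: 20.75
ee_pos: [0.5253, 0.027, 0.1303]
eef_rot: [-0.0, 0.708, -0.0, 0.706]
ft_force: [0.8, -0.1, -3.1]
width: 0.0351
```

Run:
```python
from h import *
rel([.5262,.027,.128],90)
```

```text
t 20.75 pos [0.5253 0.027  0.1303] yawdeg 89.98 w 0.0351 F [ 0.8 -0.1 -3.1]
shift units [0.092 0.001 0.035] turn units [-0.0004 -0.0022  0.0007] q [-0.74  0.25  0.69  1.89 -0.18  1.07  1.59]
```

Emit:
arm_command(targets=[0,-0.002,0,0.15,0,0,0.25,0,0,0,0.05,0,0,0.25,0,0,0,0,0,0,0.25])

```text
time: 21.0
ee_pos: [0.5271, 0.0269, 0.1279]
eef_rot: [0.0, 0.706, 0.0, 0.708]
ft_force: [-0.3, 0.8, -3.4]
width: 0.0358
```

Run:
```python
from h import *
rel([.5262,.027,.128],90)
```

```text
t 21.0 pos [0.5271 0.0269 0.1279] yawdeg 89.98 w 0.0358 F [-0.3  0.8 -3.4]
shift units [-0.005  0.005 -0.037] turn units [-0.0005  0.0045 -0.0012] q [-0.74  0.25  0.69  1.89 -0.18  1.06  1.59]
```

Emit:
arm_command(targets=[0,0.004,-0.001,0.04,0.005,-0.05,0.25,0,0,0,0,0,-0.02,0.25,0,0,0,0,0,0,0.25])

```text
time: 21.25
ee_pos: [0.5268, 0.0269, 0.1275]
eef_rot: [0.0, 0.706, -0.0, 0.708]
ft_force: [-0.7, -0.5, 1.8]
width: 0.0353
```

Run:
```python
from h import *
rel([.5262,.027,.128],90)
im=camera("side");cv2.imwrite("pics/s7.png",cv2.resize(im[150:270,240:400],(800,600),interpolation=cv2.INTER_CUBIC)[:,:,::-1])
```

```text
t 21.25 pos [0.5268 0.0269 0.1275] yawdeg 89.97 w 0.0353 F [-0.7 -0.5  1.8]
shift units [-0.02   0.003 -0.022] turn units [-0.0007  0.0049 -0.0005] q [-0.74  0.25  0.69  1.89 -0.18  1.06  1.59]
```

View pics/s7.png

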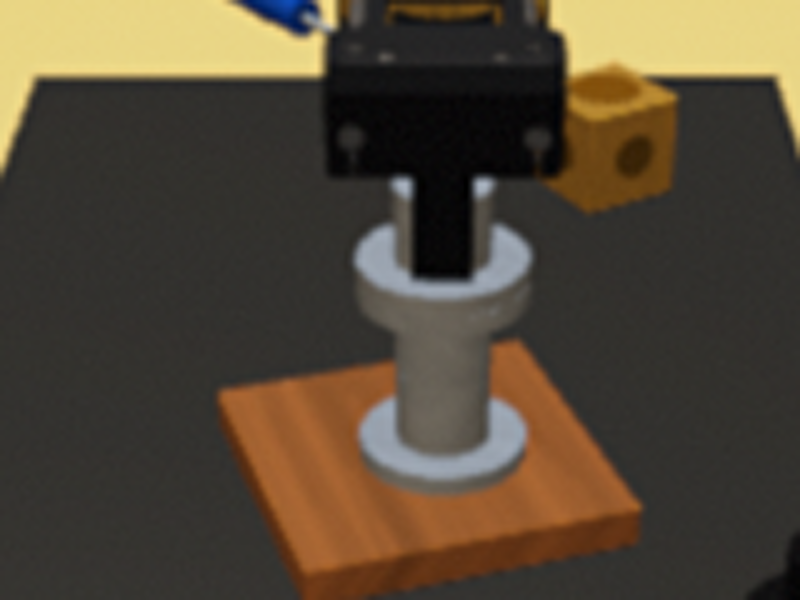

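In contact, flush, and within about 0.5 mm. Releasing gently and lifting clear.

Emit:
arm_command(targets=[0,0,0,0,0,0,0.5,0,0,0,0,0,0,0.6,0,0,0,0,0,0,0.8,0,0,0,0,0,0,0.8,0,0,0,-0.4,0,0,0.8,0,0,0,-0.8,0,0,0.8,0,0,0,-0.8,0,0,0.8,0,0,0,-0.8,0,0,0.8,0,0,0,-0.3,0,0,0.8,0,0,0,0,0,0,0.8])

```text
time: 22.13
ee_pos: [0.5249, 0.0265, 0.209]
eef_rot: [0.0, 0.707, -0.001, 0.707]
ft_force: [-0.5, 0.2, -0.3]
width: 0.0694
```

Run:
```python
from h import *
rel([.5262,.027,.128],90)
im=camera("side");cv2.imwrite("pics/s8.png",cv2.resize(im[150:270,240:400],(800,600),interpolation=cv2.INTER_CUBIC)[:,:,::-1])
im=camera("wrist");cv2.imwrite("pics/w8.png",im[:,:,::-1])
```

```text
t 22.13 pos [0.5249 0.0265 0.209 ] yawdeg 89.93 w 0.0694 F [-0.5  0.2 -0.3]
shift units [3.24  0.023 0.051] turn units [-0.0016 -0.0002  0.0015] q [-0.78  0.15  0.71  1.8  -0.1   1.23  1.53]
```

View pics/s8.png

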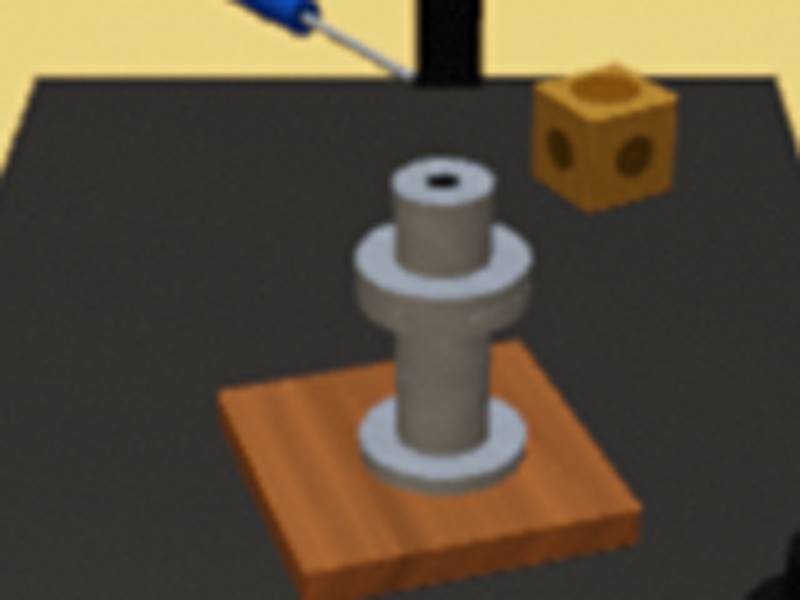

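View pics/w8.png

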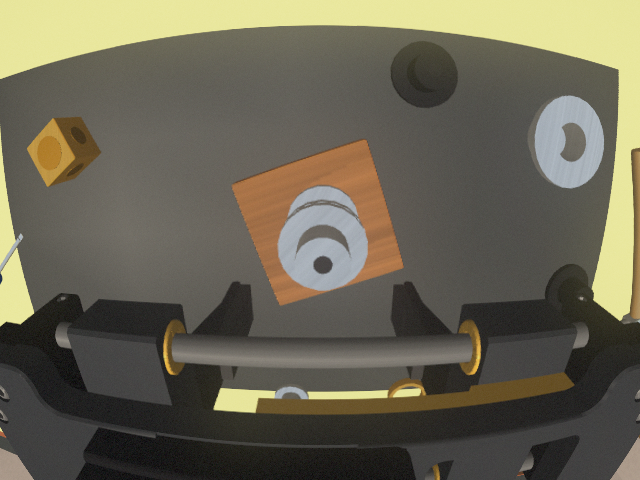

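The stack is upright in the side view. To check y, I'll move the arm aside and use the top view.

Emit:
arm_command(targets=[0,0,0,-0.2,0.8,0,0.8,0,0,0,0,0.9,0,0.8,0,0,0,0,0.9,0,0.8,0,0,0,0,0.9,0,0.8,0,0,0,0,0.9,0,0.8,0,0,0,0,0.9,0,0.8,0,0,0,0,0.9,0,0.8,0,0,0,0,0.9,0,0.8,0,0,0,0,0.5,0,0.8,0,0,0,0,0,0,0.8,0,0,0,0,0,0,0.8])

```text
time: 23.15
ee_pos: [0.5189, 0.221, 0.1971]
eef_rot: [-0.002, 0.714, -0.006, 0.7]
ft_force: [0.3, -0.8, 0.2]
width: 0.0694
```

Run:
```python
from h import *
im=camera("top");cv2.imwrite("pics/t9.png",im[:,:,::-1])
cv2.imwrite("pics/t9c.png",cv2.resize(im[190:310,240:400],(800,600),interpolation=cv2.INTER_CUBIC)[:,:,::-1])
w=cv2.imread("pics/w8.png");cv2.imwrite("pics/w8c.png",cv2.resize(w[170:310,240:400],(685,600),interpolation=cv2.INTER_CUBIC))
rfind("top",im,.098,np.array([.5262,.027]))
# expected contour centres: project
X=np.array([.5262,.027,0])
for z in(.022,.09,.098,.132):print(z,proj("top",X+[0,0,z]).round(1),proj("side",X+[0,0,z]).round(1))
```

```text
top [525.1  27.1] [59.  63.6]
0.022 [324.6 251.1] [327.8 237.1]
0.09 [324.9 248.5] [328.  205.9]
0.098 [325.  248.2] [328.  202.1]
0.132 [325.2 246.8] [328.  185.3]
```

View pics/t9c.png

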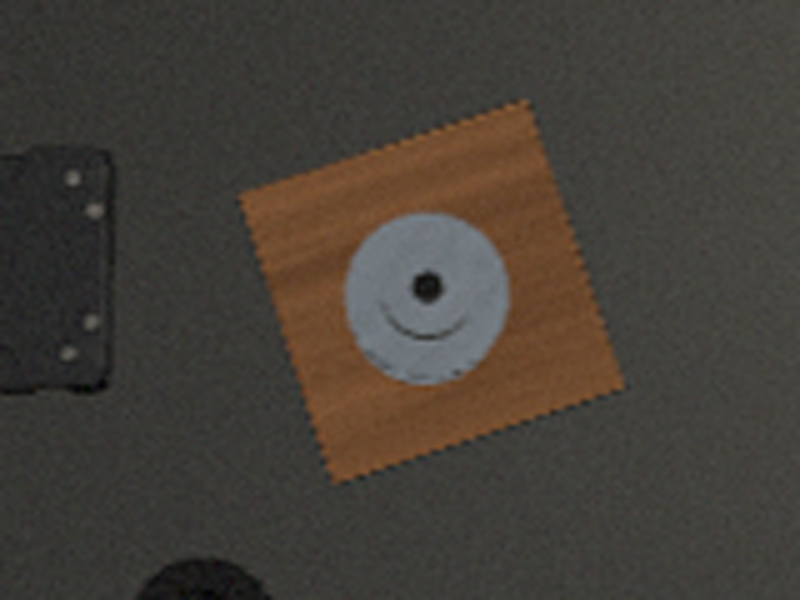

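View pics/w8c.png

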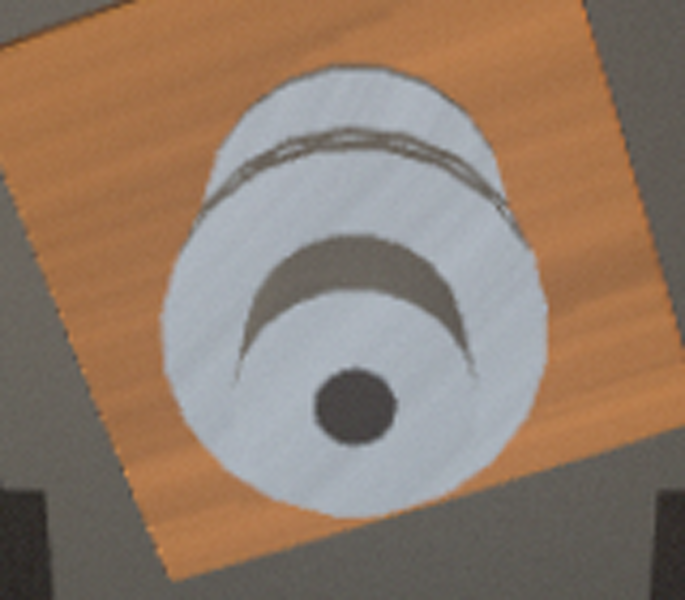

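View pics/t9.png

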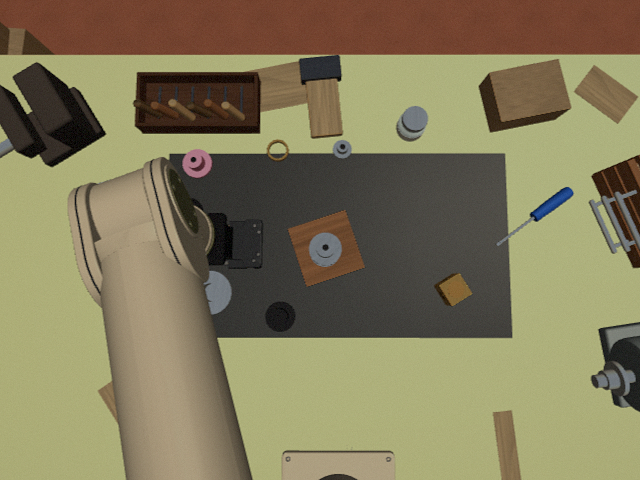

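Run:
```python
from h import *
im=cv2.imread("pics/w8.png");g=cv2.cvtColor(im,cv2.COLOR_BGR2GRAY)
for c in(315,320,323,326,330): print(c,list(zip(range(194,212),g[194:212,c].tolist())))
p=np.array([.5249,.0265,.209]);R=Ro.from_quat([0,.7071,-.0007,.7071]).as_matrix()
for v in range(198,208): print(v,wray([[323,v]],.094,p,R)[0].round(4),wray([[323,v]],.086,p,R)[0].round(4)[0],wray([[323,v]],.102,p,R)[0].round(4)[0])
t=cv2.imread("pics/side0.png")
```

```text
315 [(194, 171), (195, 172), (196, 176), (197, 176), (198, 175), (199, 177), (200, 152), (201, 108), (202, 101), (203, 108), (204, 105), (205, 138), (206, 173), (207, 178), (208, 175), (209, 176), (210, 173), (211, 175)]
320 [(194, 172), (195, 172), (196, 172), (197, 172), (198, 174), (199, 147), (200, 109), (201, 126), (202, 143), (203, 99), (204, 107), (205, 139), (206, 171), (207, 172), (208, 174), (209, 171), (210, 174), (211, 173)]
323 [(194, 172), (195, 171), (196, 169), (197, 172), (198, 170), (199, 146), (200, 111), (201, 120), (202, 130), (203, 99), (204, 112), (205, 156), (206, 169), (207, 174), (208, 171), (209, 175), (210, 170), (211, 173)]
326 [(194, 173), (195, 172), (196, 172), (197, 171), (198, 172), (199, 158), (200, 127), (201, 109), (202, 113), (203, 99), (204, 112), (205, 156), (206, 171), (207, 173), (208, 171), (209, 170), (210, 170), (211, 169)]
330 [(194, 176), (195, 177), (196, 176), (197, 177), (198, 176), (199, 177), (200, 150), (201, 104), (202, 104), (203, 106), (204, 103), (205, 136), (206, 170), (207, 166), (208, 166), (209, 166), (210, 170), (211, 171)]
198 [0.4913 0.0268 0.094 ] 0.4929 0.4897
199 [0.492  0.0268 0.094 ] 0.4937 0.4904
200 [0.4927 0.0268 0.094 ] 0.4944 0.4911
201 [0.4935 0.0268 0.094 ] 0.4951 0.4918
202 [0.4942 0.0268 0.094 ] 0.4959 0.4925
203 [0.4949 0.0268 0.094 ] 0.4966 0.4932
204 [0.4956 0.0268 0.094 ] 0.4974 0.4939
205 [0.4963 0.0268 0.094 ] 0.4981 0.4946
206 [0.4971 0.0268 0.094 ] 0.4988 0.4953
207 [0.4978 0.0268 0.094 ] 0.4996 0.496
```

The gap sliver is under 1 px, so the flange offset is about 0.5 mm. The top view centre in y is 27.1 mm against 27.3 mm for the base, and the arm is clear. Handing in.

Run:
```python
from h import *
print(close_job(), read_state()["time"])
```

```text
the job is handed in; nothing more can be done
the job is handed in; nothing more can be done
```

The three-collar stack is built, and I handed the job in at about 23 s with the gripper open and the arm well clear. I centred each loose collar with two light squeezes at right angles. The hub-down one went hub to hub on the base, then the hub-up one flange on flange on top.

**Last checks:**
- **Side view:** the stack stands upright, with flanges and hubs in line and the base where it was on its board.
- **Top view:** the stack is centred in y to about 0.2 mm (27.1 mm against 27.3 mm for the base). Its x reading of 525.1 mm was not used, because the visible base rim distorts it.
- **Wrist view:** a sliver of less than one pixel shows between the two upper flanges, about 0.5 mm offset in x. The tool also drifted about that much as the top collar was set down.
- **Disagreement:** before the pick-up, the wrist and top views of the hub-up collar differed by 2.7 mm in y; the squeezes made this unimportant.
- **Forces:** the highest reading at the end of a move was about 13 N, at a brief contact on the first placing. I lifted off, corrected and set it down again.
- **Bystanders:** the arm never went near the large collar or the look-alikes, but it partly hid the large collar in the final top picture.

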